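Tip the sewing box lid shut

ROBOT

A 6-joint arm with a two-finger parallel gripper is mounted at the origin on a cart in front of the work surface, level with it; the furniture and walls round the work are solid. World frame = base frame: x ahead of the robot, y to its left, z up, the work surface at z = 0. Lengths are in mm, angles in degrees, forces in N, time in s.
With the tool pointing down it reaches from about 350 to 850 mm from the base axis. Payload 8.1 kg.
Tool frame: the origin (TCP) lies where the fingers leave the gripper's body, on its centre line; the fingertips stand 73 mm ahead of it and the grasp point (between the pads) lies 54 mm ahead of it; z points along the fingers, y is the line along which they close (so a half turn about z gives the same grasp; the last joint's range is limited). The gripper opens to 85 mm and grips with 20 to 120 N. Pads are 22 mm wide; open, the fingers measure 114 mm over their backs; the gripper's body (76 mm by 85 mm) begins 54 mm behind the grasp point. The pads swing forward as they close: fully open they stand 13 mm farther back than shut.
Start: joints at [61.513, 7.471, 85.268, -0, 87.261, -4.893], TCP at [240.136, 549.855, 303.892] pointing down, gripper open.
Joint ranges: [-169.43, 169.43], [-51.17, 129.36], [1.28, 143.12], [-76.62, 256.62], [0, 156.53], [-152.29, 152.29]. Speed limits (degrees/s): [136.94, 136.94, 159.86, 180, 180, 180].

INTERFACE

Orientations are given as [roll, pitch, yaw] about the fixed x, y, z axes, in that order (R = Rz(yaw) Ry(pitch) Rx(roll)).
In Python, from bench import sense, optics, r gives the robot as it stands.
- The arm moves only by the tool servo_tool, never from a script. Its argument "plan" is a list that holds one entry, the list of rows, each a list of 5 numbers: the shift along the world's x, y, z in m, then the turn about the world's z in degrees, then the finger opening in m, from 0 to 0.0854. A call has 1 to 10 rows; each row shifts and turns the commanded pose from where the row before left it; what a row does not reach is not made up. A row lasts 1/10 s, in which the tool goes at most 50 mm and 8.59 degrees, less where a joint would pass 70% of its speed; a pose out of reach is approached as far as the arm can. A call is refused whole if a number of a shift passes 0.05 or a number of a turn 8.59, either way. A call with a gripper value outside its range is refused whole. The fingers move at their own pace and stop on an object; "force" is the grip in N (left out, the last holds). Time passes only in rows, so rows that do not move let the fingers close. It gives the time, the measured TCP pose, the force, the opening and the grip force at its end, in the units of the state.
- sense(): the state, without advancing time (a new reading comes with each control period).
- optics.snapshot(name): name is "side" or "top" or "wrist"; returns a dict with "frame" (480x640x3 uint8, blue, green, red), "fx", "fy", "cx", "cy" (pixels), "cam_to_world" (4x4, takes a point from camera to world coordinates). Camera axes: x right, y down, z forward; pixel columns grow to the right and rows downward; lengths in mm; the calibration is good to about 2 mm. The wrist camera is an equidistant fisheye: a pixel r from the principal point sees the ray r / f radians off the axis. A picture is of the moment at which its call begins. There is no depth.
- r.hand_in(): hands the job in; it is judged then, once.
The state is a dict: "time": time; "joint_pos": joint angles; "qd": joint speeds; "joint_efforts": joint torques, N m; "tool_pos": TCP position; "tcp_rot": TCP orientation; "ft_force": force on the tool from outside, world axes, zero at the start; "wrist_torque": the same for the moment, N m; "finger_gap": finger opening in mm; "grip_force": force on a finger pad.
Only numpy, scipy, OpenCV 4.12 (cv2) and the standard library are available. Lean on these libraries where they do the work, as an engineer would, in place of code of your own. Each camera call takes 0.05 s, during which the arm holds its last target. There are 200 camera calls.

TASK

The sewing is done: close the blue box that holds the thread spools. Push its leaning lid from behind, past upright, then let go of it so that it swings shut by its own weight. Leave the white box of clothes pegs standing open with its lid as it is.

Things in the scene. Friction and masses are not known exactly. Their poses are not given: they have to be found in the camera images.
- sewing_box: Blue plastic box holding 4 thread spools (40 mm high), fixed on the worktop: 130 mm in its x, 180 mm in y, 80 mm high. Origin: centre of its underside, z up. The lid's hinge line runs along the top edge of its +x side (66 mm along x, 80 mm up, parallel to y). Stands left or right; the white box is on the other side, centres 250 mm or more apart.
- sewing_lid (a joint): Hinge of the blue lid, rad: 0 shut, 1.57 upright, 1.92 leaning back on its stop (starts within 0.08 of it and sinks onto it at once). Lid 0.10 to 0.16 kg, damped hinge with no spring or friction: once on the box's side of upright it swings shut alone in 1 to 3 s. Pushing it takes under 2 N.
- sewing_lid_edge (a point): Middle of the blue lid's free edge, 135 mm from the hinge line. The lid is a plate 6 mm thick, 186 mm along the hinge; a grey thumb tab stands 8 mm beyond the edge here. When open the point is about 0.205 m up, 50 mm outside the hinge line. y axis along the hinge, x from free edge to hinge, z normal to the lid's top face, which looks away from the box when open: push on that face.
- peg_lid_edge (a point): The same point, with the same axes, on the open lid of the white box, which has the same size and make and holds clothes pegs; its lid leans the same way to within 40 degrees. To be left alone.

How it is judged:
By the outcome, as a careful person would: the job done as asked, in the order asked, and still so for the second after the job is handed in, with the robot touching nothing.
It also fails if it takes over 32 s, if anything falls off the work surface, if the arm or the gripper's body presses on something with over 40 N, if the wrist force passes 120 N, or if a joint passes its speed limit or range.

## Working session

There is one attempt and no reset: what is moved stays moved. The work goes in short steps, Python scripts to look and compute and a tool call to move; the robot and the scene stay as the last step left them, time stands still between calls to the robot, and variables do not carry over. Pictures are saved under pics/ and viewed, at most 10 in all, crops included, and the job is handed in when it is done.

Besides the shell and the picture viewer there is one more tool, called as a command line: name --argument value ..., lists and objects as JSON in quotes. servo_tool: Moves the arm, as the interface text tells. Its arguments: {"type":"object","properties":{"plan":{"type":"array"},"force":{"type":"number"}},"required":["plan"]}

```bash
mkdir -p pics; python3 - <<'E'
from bench import sense, optics, r
import cv2,numpy as np,pickle
s=sense();print(s['time'],s['tool_pos'],s['tcp_rot'],s['finger_gap'])
d={n:optics.snapshot(n) for n in("top","side")}
pickle.dump(d,open('d.pkl','wb'))
for n in d:
    cv2.imwrite(f'pics/{n}1.png',d[n]['frame']);print(n,d[n]['fx'],d[n]['cx'],d[n]['cy'],np.round(d[n]['cam_to_world'],3).tolist())
E
```

```text
0.0 [239.9333176  549.48938361 302.83643397] [-1.79893967e+02 -9.01716775e-03  1.56404892e+02] 85.27472212218423
top 468.23675177820775 319.5034722818823 236.31990406817246 [[-0.002, -0.988, 0.157, 331.205], [-1.0, 0.003, 0.009, -18.128], [-0.009, -0.157, -0.987, 1161.575], [0.0, 0.0, 0.0, 1.0]]
side 546.2015338904242 314.67803596769164 235.73294494433293 [[0.975, 0.193, -0.114, 614.119], [0.224, -0.856, 0.465, -590.476], [-0.008, -0.479, -0.878, 1128.185], [0.0, 0.0, 0.0, 1.0]]
```

View pics/top1.png

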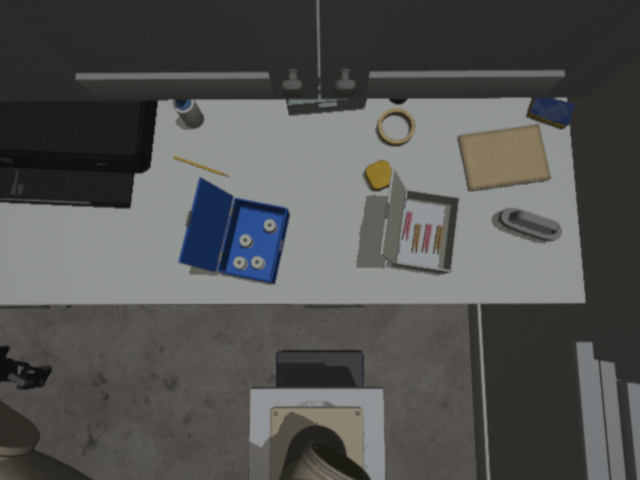

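View pics/side1.png

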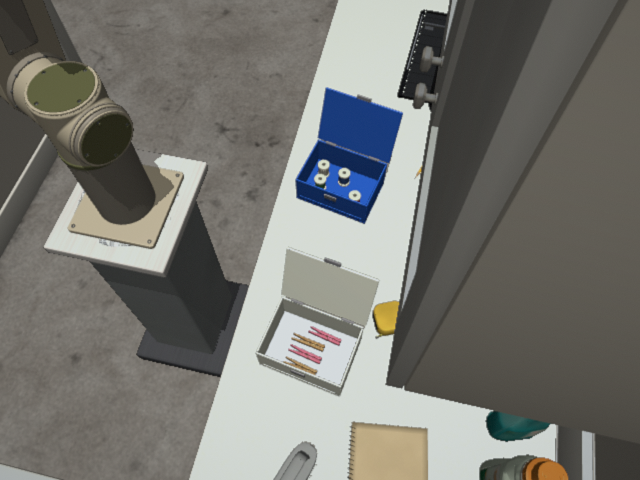

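The top view shows the blue box (centre ~255,240) on the left. Its lid leans left: free edge ~(202,181)–(181,265), hinge ~(233,198)–(220,272). The white box is on the right (425,230), and a printer with a keyboard lies further left (0–155, 100–205). The side view agrees, with the blue thumb tab at ~(364,98), the blue lid's top corners at ~(327,90) and (402,110), and a cupboard over the back of the worktop.

```bash
cat > h.py <<'E'
import numpy as np
def ray(c,p):
    M=c['cam_to_world'];d=M[:3,:3]@np.array([(p[0]-c['cx'])/c['fx'],(p[1]-c['cy'])/c['fy'],1]);return M[:3,3],d/np.linalg.norm(d)
def plane(c,p,z):
    o,d=ray(c,p);return o+d*(z-o[2])/d[2]
def tri(c1,p1,c2,p2):
    o1,a=ray(c1,p1);o2,b=ray(c2,p2);t=np.linalg.lstsq(np.c_[a,-b],o2-o1,rcond=None)[0]
    A=o1+a*t[0];B=o2+b*t[1];return (A+B)/2,np.linalg.norm(A-B)
E
python3 - <<'E'
import pickle,cv2,numpy as np
from h import *
np.set_printoptions(precision=1,suppress=True)
d=pickle.load(open('d.pkl','rb'));t,s=d['top'],d['side']
for n,c in d.items():
    f=c['frame'].astype(int);m=((f[...,0]>60)&(f[...,0]>2*f[...,2])&(f[...,0]>1.6*f[...,1])).astype(np.uint8)
    cs=sorted(cv2.findContours(m,0,2)[0],key=cv2.contourArea)[-2:]
    for k in cs: print(n,cv2.contourArea(k),cv2.approxPolyDP(cv2.convexHull(k),3,True)[:,0].tolist())
for p,z in [((202,181),205),((181,265),205),((234,197),80),((219,273),80),((288,208),80),((275,283),80),((155,100),150),((133,205),30),((134,171),150),((228,176),0),((190,100),100)]: print(p,plane(t,p,z))
print(tri(t,(202,181),s,(402,110)),tri(t,(181,265),s,(327,90)),tri(t,(189,218),s,(364,98)))
E
```

```text
top 2843.5 [[200, 179], [231, 196], [214, 270], [179, 260]]
top 3315.5 [[235, 199], [287, 211], [271, 282], [218, 270]]
side 8477.5 [[326, 88], [401, 113], [382, 183], [364, 222], [297, 196], [296, 179]]
(202, 181) [602.8 238.4 205. ]
(181, 265) [424.9 274.9 205. ]
(234, 197) [598.8 194.2  80. ]
(219, 273) [418.3 224.1  80. ]
(288, 208) [571.6  65.7  80. ]
(275, 283) [395.   94.1  80. ]
(155, 100) [811.4 368.9 150. ]
(133, 205) [591.7 454.7  30. ]
(134, 171) [642.3 407.1 150. ]
(228, 176) [674.  226.9   0. ]
(190, 100) [834.6 303.2 100. ]
(array([606.5, 239.6, 209.8]), np.float64(10.639670845228391)) (array([430.6, 282.1, 188.3]), np.float64(9.025291619482942)) (array([523.2, 262.2, 206.6]), np.float64(0.5876413602778079))
```

The triangulated tab is at (523, 262, 207), which fits the expected 205 mm height and 50 mm outside the hinge. The hinge midpoint is (508, 209) and the outward normal is about (0.18, 0.98). Next I close the fingers and move to the outer side of the lid.

servo_tool --plan '[[[0.03,-0.022,0,6.5,0],[0.03,-0.022,0,6.5,0],[0.03,-0.022,0,0,0],[0.03,-0.022,0,0,0],[0.03,-0.022,0,0,0],[0.03,-0.022,0,0,0],[0.03,-0.022,0,0,0],[0.03,-0.022,0,0,0],[0.03,-0.022,0,0,0],[0.02,-0.022,0,0,0]]]'

```text
time: 1.1
tool_pos: [531.6, 328.4, 303.1]
tcp_rot: [-180.0, -0.0, 169.4]
ft_force: [-0.3, 0.6, -0.4]
finger_gap: 0.3
grip_force: 0.0
```

servo_tool --plan '[[[0,0,-0.02,0,0],[0,0,-0.02,0,0],[0,0,-0.022,0,0],[0,0,0,0,0],[0,0,0,0,0]]]'

```text
time: 1.6
tool_pos: [529.7, 329.7, 241.4]
tcp_rot: [-179.9, -0.1, 169.4]
ft_force: [0.3, 0.4, 0.7]
finger_gap: 0.1
grip_force: 0.0
```

```bash
python3 - <<'E'
from bench import sense, optics
import cv2,numpy as np
t=optics.snapshot("top");s=optics.snapshot("side")
cv2.imwrite('pics/b.png',np.hstack([t['frame'][120:350,100:350],s['frame'][20:250,220:500]]))
s=sense();print(s['time'],s['tool_pos'],s['tcp_rot'],s['finger_gap'],s['ft_force'])
E
```

```text
1.7 [530.63440449 330.21137856 243.44767038] [1.79933285e+02 8.74051661e-02 1.69414319e+02] 0.08702252333992731 [0.12431823 0.68463123 0.62004426]
```

View pics/b.png

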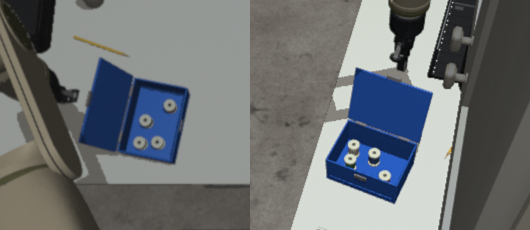

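The crop shows the closed gripper (top ~70,97; side ~400,60) outside the lid, level with its tab. Now I push along the inward normal.

servo_tool --plan '[[[-0.0036,-0.0196,0,0,0],[-0.0036,-0.0196,0,0,0],[-0.0018,-0.0098,0,0,0],[-0.0018,-0.0098,0,0,0],[-0.0018,-0.0098,0,0,0],[-0.0018,-0.0098,0,0,0],[-0.0018,-0.0098,0,0,0],[-0.0018,-0.0098,0,0,0]]]'

```text
time: 2.5
tool_pos: [513.3, 235.5, 252.7]
tcp_rot: [179.4, 0.4, 169.5]
ft_force: [-15.5, 4.3, 43.3]
finger_gap: -0.1
grip_force: 18.8
```

servo_tool --plan '[[[-0.0018,-0.0098,0,0,0],[-0.0018,-0.0098,0,0,0],[-0.0018,-0.0098,0,0,0],[-0.0009,-0.005,0,0,0],[0,0,0,0,0],[0,0,0,0,0]]]'

```text
time: 3.1
tool_pos: [505.8, 197.6, 241.8]
tcp_rot: [180.0, -0.0, 169.4]
ft_force: [0.0, -0.9, 0.9]
finger_gap: -0.2
grip_force: 0.0
```

```bash
python3 - <<'E'
from bench import sense, optics
import cv2,numpy as np
t=optics.snapshot("top");s=optics.snapshot("side")
cv2.imwrite('pics/c.png',np.hstack([t['frame'][120:350,100:350],s['frame'][20:250,220:500]]))
s=sense();print(s['time'],s['tool_pos'],s['ft_force'])
E
```

```text
3.2 [505.7506309  197.77409366 241.57331527] [ 0.02429313 -0.27032313 -0.26831798]
```

View pics/c.png

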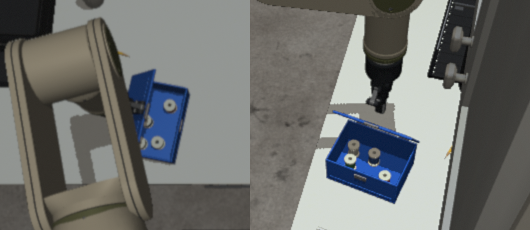

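The crop shows the lid edge-on to the side camera (~(335,112)–(420,143)), so it has moved. A brief 43 N showed at the wrist during the push and is gone now. I'll hold briefly and watch where the lid goes.

servo_tool --plan '[[[0,0,0,0,0],[0,0,0,0,0],[0,0,0,0,0],[0,0,0,0,0],[0,0,0,0,0]]]'

```text
time: 3.7
tool_pos: [505.8, 197.5, 241.9]
tcp_rot: [-180.0, -0.0, 169.4]
ft_force: [0.2, -0.1, 0.4]
finger_gap: 0.3
grip_force: 0.0
```

```bash
python3 - <<'E'
from bench import sense, optics
import cv2,numpy as np
t=optics.snapshot("top");s=optics.snapshot("side")
cv2.imwrite('pics/e.png',cv2.resize(np.hstack([t['frame'][170:300,180:310],s['frame'][70:250,270:430][:130]]),None,fx=2.5,fy=2.5))
s=sense();print(s['time'],s['tool_pos'],s['ft_force'])
E
```

```text
3.8 [505.81735299 197.45521632 241.87757794] [ 0.13817745 -0.15885778  0.43595157]
```

View pics/e.png

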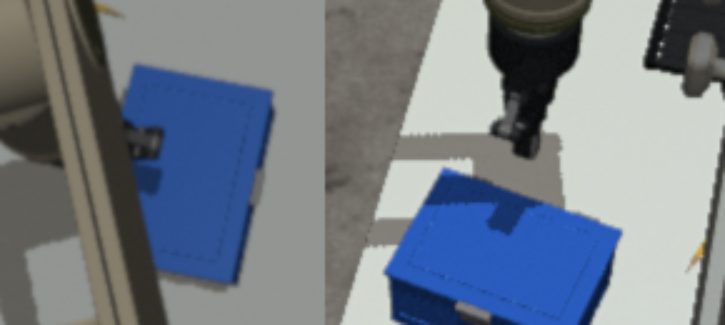

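The lid is shut, with its thumb tab at the front edge and the gripper hovering clear above it. I back off upward and outward.

servo_tool --plan '[[[0,0,0.03,0,0],[0,0,0.03,0,0],[0.003,0.02,0.02,0,0],[0.003,0.03,0,0,0],[0.003,0.03,0,0,0],[0,0,0,0,0],[0,0,0,0,0],[0,0,0,0,0]]]'

```text
time: 4.6
tool_pos: [514.8, 276.8, 321.6]
tcp_rot: [-180.0, -0.0, 169.4]
ft_force: [-0.4, 0.2, -0.1]
finger_gap: 0.1
grip_force: 0.0
```

```bash
python3 - <<'E'
from bench import sense, optics
import cv2
cv2.imwrite('pics/f.png',optics.snapshot("side")['frame'])
s=sense();print(s['time'],s['tool_pos'],s['ft_force'])
E
```

```text
4.65 [514.82056124 276.64700192 321.72104122] [-0.84015078 -0.69662133  0.40198028]
```

View pics/f.png

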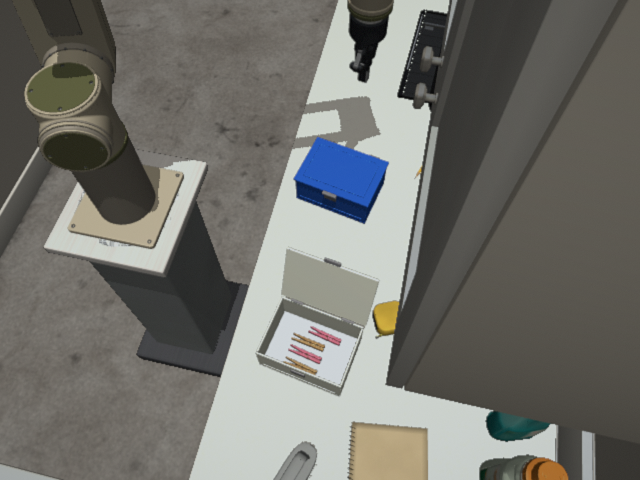

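The blue box (340,180) is shut, the white box's lid (330,285) still stands open as before, and the gripper (362,65) is clear.

```bash
python3 -c "
from bench import r
print(r.hand_in())"
```

```text
the job is handed in; nothing more can be done
None
```

The blue sewing box is shut, the white box's lid was left open as it was, and the job is handed in with the arm clear; one risk is that the wrist briefly read about 46 N in total (43 N of it upward) during the push, so the 40 N contact limit may have been passed if the gripper's body, not the fingers, touched the lid.

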